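Index the fittings carousel and serve the tee

TASK

Turn the yellow fittings carousel on the shop counter until the pipe tee stands in the open gap of the wire guard, locked there with the spring plunger dropped fully into its stop, and only then take the tee out through the gap and put it in the blue tote. Pull the plunger's black knob up to free the carousel. Leave the carousel locked, the other three fittings in it, and the things around it where they are.

Things in the scene. Friction and masses are not known exactly. Their poses are not given: they have to be found in the camera images.
- stand: fixed round dark base plate, 430 mm across, 12 mm thick. Origin on the carousel's axis at counter level, z up; its +y points to the gap in the wire guard. The five stop blocks for the plunger's pin are clamped on its rim by hand, 190 mm from the axis, at carousel angles of about -72, -36, 0, 36 and 72 degrees; all but the 0 one are 1 to 4 degrees (up to 13 mm) off, either way.
- guard_top (a point): top of the fixed centre post (36 mm across), 114 mm above the counter. It carries the wire guard: 5 mm wires 108 mm above the counter, out to 150 mm radius, two rings and one spoke over every pocket except the one in the gap. The gap is a 72 degree sector without wires centred on the stand's +y.
- start_notch (a point): middle of the notch of the stop block at carousel angle 0, on the base plate (12 mm up), fixed. Every block: a 12 mm wide notch between two upright 4 mm walls, outside each wall a ramp that starts 40 mm from the notch's middle. A lowered pin pushed from either side climbs the ramp (rising 11 mm) and snaps into the notch; the walls then lock it until lifted at least 11 mm.
- carousel (a joint): turn of the carousel, rad, counter-clockwise from above positive; starts at 0, locked; range -1.45 to 1.45. Yellow round tray, 160 mm radius, pocket floor 40 mm above the counter, rim and dividers to 58 mm, hub (50 mm radius) to 62 mm; ten pockets 36 degrees apart, middles at 113 mm radius. At 0 the plunger's arm points to the stand's -x and an empty pocket is in the gap.
- plunger (a joint): lift of the spring plunger, m: 0 fully down, 0.018 fully up; about 5.5 N holds it down at 0, 8 N at the top. It stands on the carousel's arm, 190 mm from the axis, with a flat-ended 8 mm pin below. Down in a notch it locks; between two stop blocks it also reads 0, but the carousel is free.
- plunger_knob (a point): point on the axis of the plunger's upright round black knob, 90 mm above the counter when down: 22 mm across, from 74 to 104 mm above the counter. Moves with carousel and plunger. The tray's rim lies 30 mm inwards, so take it with one finger on each side along the rim's direction. Lifting it frees the carousel; pushed sideways it may bind in the fingers' grip.
- sleeve (a point): middle of the steel sleeve that guides the plunger, on the same axis, fixed to the carousel's arm: 32 mm across, from 40 to 68 mm above the counter, this point 56 mm up. Push it sideways to turn the carousel and leave the plunger free to drop.
- serving_place (a point): point fixed on the stand, 113 mm from the axis on its +y side, at pocket-floor height (40 mm): the middle of the pocket that is in the gap of the guard.
- tee: the pipe tee to serve: white plastic, a 32 mm round upright collar in the middle, 52 mm tall, with TWO level legs along its x axis, 52 mm over both ends, 32 mm thick. It stands in one of the pockets next to the empty one in the gap, one or two pockets to either side. Origin in the middle of its underside, z up. Grip the collar, 34 to 52 mm above the origin.
- elbow: pipe elbow: a 32 mm round upright collar, 52 mm tall, with ONE level leg reaching 26 mm to its +x side; same white plastic, standing in another pocket; stays there. Origin in the middle of its underside, under the collar.
- coupling: straight pipe coupling: a plain upright tube 32 mm across, 52 mm tall, no legs; same white plastic, standing in another pocket; stays there. Origin in the middle of its underside, under the collar.
- cap: pipe plug: a squat disc 40 mm across and 20 mm tall with a 20 mm square head on it, 32 mm tall in all; same white plastic, standing in another pocket; stays there. Origin in the middle of its underside, under the collar.
- tote: blue open tote, 160 mm (x) by 220 mm (y) outside, 70 mm tall, walls and floor 5 mm, 1.5 kg. Origin in the middle of its underside.
- tote_floor (a point): middle of the tote's inner floor, axes as the tote's.
- spray_can: bystander: can with white cap, 54 mm across, 160 mm tall, origin in the middle of its underside.
- carton: bystander: cardboard carton 90 x 130 x 60 mm, origin in the middle of its underside.
- wrench: bystander: steel wrench lying flat on the counter, along its x axis.
There are look-alikes about, which are no part of the job. What is shaped like the tee but red or turquoise is not meant.

How it is judged (in metres and radians):
On the way:
1. the tee stands in the gap of the guard with the carousel locked there: plunger fully down in that stop's notch (horizontal distance between tee and serving_place below 0.042 m and height (world z) of tee below 0.05 m and value of joint plunger below 0.003 m and (value of joint carousel between -1.34664 and -1.16664 rad or value of joint carousel between -0.718319 and -0.538319 rad or value of joint carousel between 0.538319 and 0.718319 rad or value of joint carousel between 1.16664 and 1.34664 rad)), for 0.3 s.
At the end, for the whole second after the job is handed in: the tee lies still in the tote; the carousel is locked at one of the four stops beside its starting one (within 0.09 rad of 36 or 72 degrees either way, plunger less than 3 mm up); elbow, coupling and plug are still in the carousel's pockets (x of tee in the frame of tote_floor between -0.078 and 0.078 m and y of tee in the frame of tote_floor between -0.108 and 0.108 m and z of tee in the frame of tote_floor below 0.04 m and linear speed of tee below 0.02 m/s and value of joint plunger below 0.003 m and (value of joint carousel between -1.34664 and -1.16664 rad or value of joint carousel between -0.718319 and -0.538319 rad or value of joint carousel between 0.538319 and 0.718319 rad or value of joint carousel between 1.16664 and 1.34664 rad) and horizontal distance between each of elbow, coupling, cap and stand below 0.158 m and height (world z) of elbow between 0.03 and 0.07 m and height (world z) of coupling between 0.03 and 0.07 m and height (world z) of cap between 0.03 and 0.07 m); the robot touches nothing.
It fails at once if the spray can, carton or wrench is moved more than 30 mm (distance of any of spray_can, carton, wrench from where it was at the start of the episode above 0.03 m).
It fails at once if one of the other three fittings leaves the carousel (horizontal distance between any of elbow, coupling, cap and stand above 0.165 m or height (world z) of any of elbow, coupling, cap above 0.08 m).
It fails at once if the tote is shoved more than 60 mm (distance of tote from where it was at the start of the episode above 0.06 m).
It also fails if it takes over 67 s, if anything falls off the work surface, if the arm or the gripper's body presses on something with over 40 N, if the wrist force passes 120 N, or if a joint passes its speed limit or range.

ROBOT

A 6-joint arm with a two-finger parallel gripper is mounted at the origin on the work surface. World frame = base frame: x ahead of the robot, y to its left, z up, the work surface at z = 0. Lengths are in m, angles in degrees, forces in N, time in s.
With the tool pointing down it reaches from about 0.25 to 0.8 m from the base axis. Payload 3.9 kg.
Tool frame: the origin (TCP) lies between the finger pads; the fingertips stand 11 mm ahead of it and the grasp point (between the pads) lies 8 mm behind it; z points along the fingers, y is the line along which they close (so a half turn about z gives the same grasp; the last joint's range is limited). The gripper opens to 85 mm and grips with 20 to 120 N. Pads are 22 mm wide; open, the fingers measure 114 mm over their backs; the gripper's body (76 mm by 85 mm) begins 54 mm behind the grasp point. The pads swing forward as they close: fully open they stand 13 mm farther back than shut.
Start: joints at [69.844, 14.897, -7.913, 67.191, 0, 90], TCP at [0.181, 0.493, 0.242] pointing down, gripper open.
Joint ranges: [-159.42, 159.42], [-47.68, 98.78], [-73.54, 78.23], [-108.79, 121.32], [-90, 84.71], [-180, 180]. Speed limits (degrees/s): [147.25, 147.25, 180, 180, 180, 180].

INTERFACE

Orientations are given as a 3x3 rotation matrix whose columns are the frame's x, y, z axes.
In Python, from station import telemetry, vision, r gives the robot as it stands.
- The arm moves only by the tool step_arm, never from a script. Its arguments are lists of equal length, an entry for each row: "dr": the turn, a rotation vector about the world's x, y, z in degrees, a list of three; "translation": the shift along the world's x, y, z in m, a list of three; "jaw": the opening, from 0 (shut) to 1 (fully open). A call has 1 to 12 rows; each row shifts and turns the commanded pose from where the row before left it; what a row does not reach is not made up. A row lasts 1/12 s, in which the tool goes at most 41.7 mm and 7.16 degrees, less where a joint would pass 70% of its speed; a pose out of reach is approached as far as the arm can. A call with a gripper value outside its range is refused whole. The fingers move at their own pace and stop on an object; the grip force is fixed at half the most. Time passes only in rows, so rows that do not move let the fingers close. It gives the time, the measured TCP pose, the force, the opening and the grip force at its end, in the units of the state.
- telemetry.get_state(): the state, without advancing time (a new reading comes with each control period).
- vision.grab_frame(name): name is "scene" or "top" or "wrist"; returns (picture, depth): 384x512x3 uint8, blue, green, red; 384x512 float32, m along the optical axis (not along the pixel's ray), 0 where there is no reading.
- vision.calibration(name): a dict with "mtx" (3x3 intrinsics, pixels), "R" (3x3) and "t" (3): a world point X has camera coordinates R X + t. Camera axes: x right, y down, z forward; pixel columns grow to the right and rows downward; lengths in m; the calibration is good to about 2 mm. A picture is of the moment at which its call begins: read the wrist's pose just before it. calibration takes no time and is no camera call; for the wrist camera it gives the pose at the moment of the call.
- r.sign_off(): hands the job in; it is judged then, once.
Trained networks look in the newest picture that a camera, given by its name, has taken for a name from the list of things; names that differ only in an ending like _2 or _b are one class to them, and where a whole thing is asked for, a point or a joint stands for the part that bears it (a point fixed in the world has none). Each returns a list of dicts, best first, with "score" (0 to 1); they miss things now and then, are a little off and sometimes report something else, mostly with a low value. They report only what shows in the picture. A call takes as long as a camera call. They do not tell look-alikes from the thing itself.
- vision.search_frame(target, camera): "xy" ([column, row] in pixels, amid what is visible of it).
- vision.cut_out(target, camera): "pixels" (384x512 bool, what is visible of it) and "xy" ([column, row] in pixels, amid what is visible of it).
The state is a dict: "t": time; "joint_pos": joint angles; "qvel": joint speeds; "tau": joint torques, N m; "position": TCP position; "orientation": TCP orientation; "contact_force": force on the tool from outside, world axes, zero at the start; "moment": the same for the moment, N m; "finger_gap": finger opening in m; "grasp_force": force on a finger pad.
Only numpy, scipy, OpenCV 4.12 (cv2) and the standard library are available. Lean on these libraries where they do the work, as an engineer would, in place of code of your own. Each camera call takes 0.05 s, during which the arm holds its last target. There are 200 camera calls.

## Working session

There is one attempt and no reset: what is moved stays moved. The work goes in short steps, Python scripts to look and compute and a tool call to move; the robot and the scene stay as the last step left them, time stands still between calls to the robot, and variables do not carry over. Pictures are saved under pics/ and viewed, at most 10 in all, crops included, and the job is handed in when it is done.

Besides the shell and the picture viewer there is one more tool, called after "Emit:" as name(argument=value, ...), one argument or row to a line, values as JSON. step_arm: Moves the arm, as the interface text tells. Its arguments: {"type":"object","properties":{"dr":{"type":"array","items":{"type":"array","items":{"type":"number"}}},"translation":{"type":"array","items":{"type":"array","items":{"type":"number"}}},"jaw":{"type":"array","items":{"type":"number"}}},"required":["dr","translation","jaw"]}

```bash
mkdir -p pics
cat > h.py <<'E'
import numpy as np, cv2
from station import telemetry, vision, r
def world(cam,u,v,d,c=None):
    c=c or vision.calibration(cam); K,R,t=map(np.array,(c["mtx"],c["R"],c["t"]))
    return R.T@(np.linalg.inv(K)@np.array([u,v,1])*d-t)
def onz(cam,u,v,z,c=None):
    c=c or vision.calibration(cam); K,R,t=map(np.array,(c["mtx"],c["R"],c["t"]))
    o=-R.T@t; w=R.T@np.linalg.inv(K)@np.array([u,v,1]); return o+w*(z-o[2])/w[2]
def cloud(cam,d,c=None):
    c=c or vision.calibration(cam); K,R,t=map(np.array,(c["mtx"],c["R"],c["t"]))
    v,u=np.mgrid[:384,:512]; p=np.stack([u,v,np.ones_like(u)],-1)@np.linalg.inv(K).T*d[...,None]
    return (p-t)@R
def pix(cam,X,c=None):
    c=c or vision.calibration(cam); p=np.array(c["mtx"])@(np.array(c["R"])@np.array(X)+c["t"]); return p[:2]/p[2]
E
python3 - <<'E'
from h import *
s=telemetry.get_state();print(s["t"],s["position"],s["orientation"])
ims=[]
for c in("scene","top"):
    p,d=vision.grab_frame(c);cv2.imwrite(f"pics/{c}0.png",p);np.save(f"{c}0.npy",d)
    cl=cloud(c,d)
    for n in("tee","elbow","coupling","cap","tote","stand","plunger_knob","sleeve","guard_top","carousel"):
        for o in vision.search_frame(n,c)[:3]:
            u,v=o["xy"];i,j=int(round(v)),int(round(u));print(c,n,round(o["score"],2),[round(u),round(v)],np.round(cl[i,j],3))
E
```

```text
0.0 [0.18067258 0.49221785 0.24145209] [[-9.38751588e-01  3.44593935e-01 -6.90272680e-04]
 [ 3.44594626e-01  9.38749763e-01 -1.85089846e-03]
 [ 1.01849332e-05 -1.97539812e-03 -9.99998049e-01]]
scene tee 0.82 [275, 208] [0.563 0.008 0.081]
scene tee 0.71 [287, 177] [ 0.33  -0.08   0.026]
scene tee 0.53 [325, 197] [0.37  0.079 0.027]
scene elbow 0.82 [258, 241] [0.697 0.036 0.071]
scene elbow 0.37 [232, 225] [ 0.667 -0.068  0.058]
scene coupling 0.5 [265, 200] [ 0.522 -0.05   0.06 ]
scene coupling 0.27 [263, 171] [ 0.446 -0.104  0.104]
scene cap 0.74 [235, 247] [ 0.737 -0.01   0.059]
scene tote 0.66 [413, 254] [0.453 0.38  0.002]
scene stand 0.57 [236, 240] [ 0.722 -0.016  0.069]
scene sleeve 0.56 [234, 226] [ 0.718 -0.024  0.11 ]
scene sleeve 0.55 [411, 254] [0.458 0.376 0.005]
scene guard_top 0.58 [232, 240] [ 0.73  -0.023  0.071]
scene guard_top 0.58 [414, 259] [0.472 0.388 0.004]
scene guard_top 0.52 [212, 160] [ 0.418 -0.329  0.059]
scene carousel 0.98 [230, 229] [ 0.684 -0.063  0.058]
top tee 0.71 [275, 283] [ 0.333 -0.097  0.05 ]
top tee 0.64 [212, 277] [0.354 0.069 0.053]
top tee 0.57 [234, 205] [0.539 0.004 0.111]
top elbow 0.48 [226, 154] [0.672 0.021 0.109]
top coupling 0.58 [260, 212] [ 0.52  -0.062  0.107]
top cap 0.43 [271, 178] [ 0.613 -0.095  0.06 ]
top tote 0.79 [100, 230] [0.487 0.385 0.006]
top stand 0.9 [262, 174] [ 0.616 -0.07   0.115]
top stand 0.51 [381, 271] [ 0.358 -0.377  0.061]
top plunger_knob 0.4 [279, 241] [ 0.445 -0.108  0.106]
top sleeve 0.94 [274, 179] [ 0.61  -0.103  0.06 ]
top guard_top 0.61 [262, 173] [ 0.619 -0.07   0.115]
top guard_top 0.38 [379, 270] [ 0.36  -0.372  0.06 ]
top carousel 0.68 [269, 176] [ 0.611 -0.088  0.108]
top carousel 0.34 [122, 135] [0.72  0.279 0.139]
```

```bash
python3 -c "
import cv2;a=cv2.imread('pics/scene0.png');b=cv2.imread('pics/top0.png');cv2.imwrite('pics/topL0.png',cv2.resize(b,(800,600),interpolation=2))"
```

```text
(no output)
```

View pics/topL0.png

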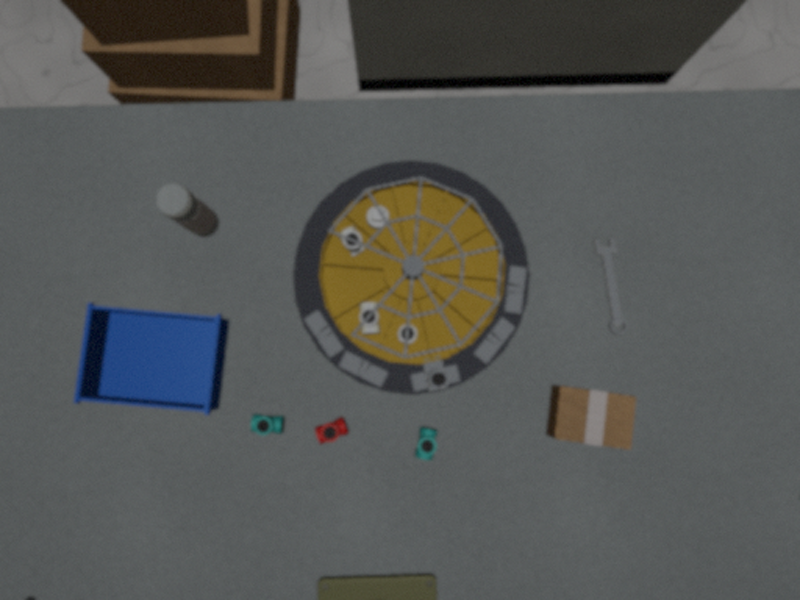

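View pics/scene0.png

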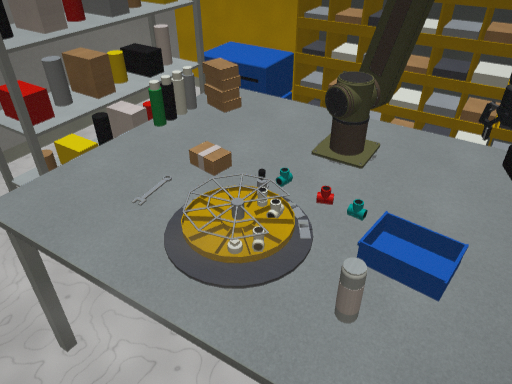

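Scene (512 px): tote (413,254), carousel (235,225), white fittings behind the guard. Top (800 px): the knob is at (438,378) and the gap is on the left.

Tee candidates in the top view:
- White (369,317): two legs, one pocket from the gap.
- White (352,239): looks like the elbow.
- White (407,333): coupling.
- White (378,215): plug.
- Turquoise (266,424) and (427,443), red (331,431): look-alikes, rejected by colour.

My choice is (369,317), which I'll check with a close wrist view.

Run:
```python
from h import *
s=telemetry.get_state();c=vision.calibration("wrist");R=np.array(c["R"]);o=-R.T@c["t"]
T=np.array(s["orientation"]);print("cam in tool",np.round(T.T@(o-s["position"]),3),"\naxes in tool\n",np.round(T.T@R.T,3));print(np.array(c["mtx"]))
p=cv2.imread("pics/top0.png");d=np.load("top0.npy");cl=cloud("top",d);hsv=cv2.cvtColor(p,40)
m=(hsv[...,0]>15)&(hsv[...,0]<35)&(hsv[...,1]>140)&(cl[...,2]>.02)&(cl[...,2]<.08)&(cl[...,0]>.4)
P=cl[m];h=cv2.convexHull((P[:,:2]*1e4).astype(np.int32));print("tray",np.array(cv2.minEnclosingCircle(h)[0])/1e4,cv2.minEnclosingCircle(h)[1]/1e4)
# dark base ring
m=(abs(cl[...,2]-.012)<.012)&(p.max(2)<75)&(np.hypot(cl[...,0]-.617,cl[...,1]+.07)<.235)
h=cv2.convexHull((cl[m][:,:2]*1e4).astype(np.int32));(x,y),q=cv2.minEnclosingCircle(h);print("base",x/1e4,y/1e4,q/1e4)
m=(cl[...,2]>.09)&(p.max(2)<70)&(abs(cl[...,0]-.44)<.05)&(abs(cl[...,1]+.11)<.05);print("knob",m.sum(),cl[m].mean(0))
for n in("tote",):
  vision.grab_frame("top")
  k=vision.cut_out(n,"top")[0]["pixels"];P=cl[k];P=P[P[:,2]>.06];print(len(P),cv2.minAreaRect((P[:,:2]*1e3).astype(np.float32)))
```

```text
cam in tool [ 0.082  0.    -0.133] 
axes in tool
 [[ 0.    -0.947 -0.32 ]
 [ 1.     0.     0.   ]
 [ 0.    -0.32   0.947]]
[[272.87586016   0.         257.75565081]
 [  0.         272.87586016 191.19231344]
 [  0.           0.           1.        ]]
tray [ 0.5662124  -0.13599707] 0.2413748046875
base 0.62897548828125 -0.07511287841796875 0.2160775390625
knob 48 [ 0.44120664 -0.11159706  0.10385008]
932 ((470.5946044921875, 226.21078491210938), (528.4777221679688, 166.10910034179688), 83.52892303466797)
```

Emit:
step_arm(
  dr=[
    [0, 0, 1.8],
    [0, 0, 1.8],
    [0, 0, 1.8],
    [0, 0, 1.8],
    [0, 0, 1.8],
    [0, 0, 1.8],
    [0, 0, 1.8],
    [0, 0, 1.8],
    [0, 0, 1.8],
    [0, 0, 1.8],
    [0, 0, 1.8],
    [0, 0, 1.8],
  ],
  translation=[
    [0.018, -0.03, 0.004],
    [0.018, -0.03, 0.004],
    [0.018, -0.03, 0.004],
    [0.018, -0.03, 0.004],
    [0.018, -0.03, 0.004],
    [0.018, -0.03, 0.004],
    [0.018, -0.03, 0.004],
    [0.018, -0.03, 0.004],
    [0.018, -0.03, 0.004],
    [0.018, -0.03, 0.004],
    [0.018, -0.03, 0.004],
    [0.018, -0.03, 0.004],
  ],
  jaw=[1, 1, 1, 1, 1, 1, 1, 1, 1, 1, 1, 1],
)

```text
t: 2.2
position: [0.3975, 0.1312, 0.2908]
orientation: [[-1.0, -0.027, 0.001], [-0.027, 1.0, 0.0], [-0.001, 0.0, -1.0]]
contact_force: [0.1, -0.1, 0.0]
finger_gap: 0.0854
grasp_force: 0.0
```

Emit:
step_arm(
  dr=[
    [0, 0, 1.8],
    [0, 0, 1.8],
    [0, 0, 1.8],
    [0, 0, 1.8],
    [0, 0, 1.8],
    [0, 0, 1.8],
    [0, 0, 0],
  ],
  translation=[
    [0.015, -0.03, 0.004],
    [0.015, -0.03, 0.004],
    [0.015, -0.03, 0.004],
    [0.01, -0.03, 0.004],
    [0.01, -0.03, 0.004],
    [0.01, -0.03, 0.004],
    [0, 0, 0],
  ],
  jaw=[1, 1, 1, 1, 1, 1, 1],
)

```text
t: 2.78
position: [0.4741, -0.0516, 0.3148]
orientation: [[-0.978, -0.207, 0.003], [-0.208, 0.978, -0.003], [-0.002, -0.003, -1.0]]
contact_force: [0.7, 0.2, 0.8]
finger_gap: 0.0854
grasp_force: 0.0
```

Run:
```python
from h import *
s=telemetry.get_state();print(s["t"],s["position"],s["joint_pos"])
c=vision.calibration("wrist");p,d=vision.grab_frame("wrist");cv2.imwrite("pics/w1.png",p);np.save("w1.npy",d);np.save("w1c.npy",c,allow_pickle=True)
cl=cloud("wrist",d,c);np.save("w1cl.npy",cl)
for n in("tee","elbow","coupling","cap","plunger_knob","guard_top"):
    for o in vision.search_frame(n,"wrist")[:3]:
        u,v=o["xy"];i,j=min(383,int(round(v))),min(511,int(round(u)));print(n,round(o["score"],2),[round(u),round(v)],np.round(cl[i,j],3))
cv2.imwrite("pics/w1L.png",cv2.resize(p,(800,600),interpolation=2))
```

```text
2.7833 [ 0.47406997 -0.0516439   0.31482217] [ -6.12732275   8.76814333  -5.0989077   75.96525486  -0.13842085
 -18.10350806]
tee 0.83 [357, 94] [0.36  0.061 0.053]
tee 0.71 [280, 213] [ 0.537 -0.007  0.093]
tee 0.61 [251, 44] [ 0.331 -0.092  0.055]
elbow 0.63 [278, 287] [0.665 0.021 0.086]
elbow 0.46 [243, 188] [ 0.511 -0.065  0.094]
coupling 0.77 [239, 187] [ 0.511 -0.071  0.094]
coupling 0.66 [226, 227] [ 0.59  -0.079  0.063]
coupling 0.47 [219, 129] [ 0.439 -0.109  0.105]
cap 0.63 [246, 300] [ 0.716 -0.022  0.067]
cap 0.27 [223, 226] [ 0.589 -0.084  0.063]
cap 0.24 [242, 188] [ 0.512 -0.067  0.094]
plunger_knob 0.7 [216, 129] [ 0.44  -0.113  0.104]
guard_top 0.97 [224, 224] [ 0.586 -0.083  0.062]
```

View pics/w1L.png

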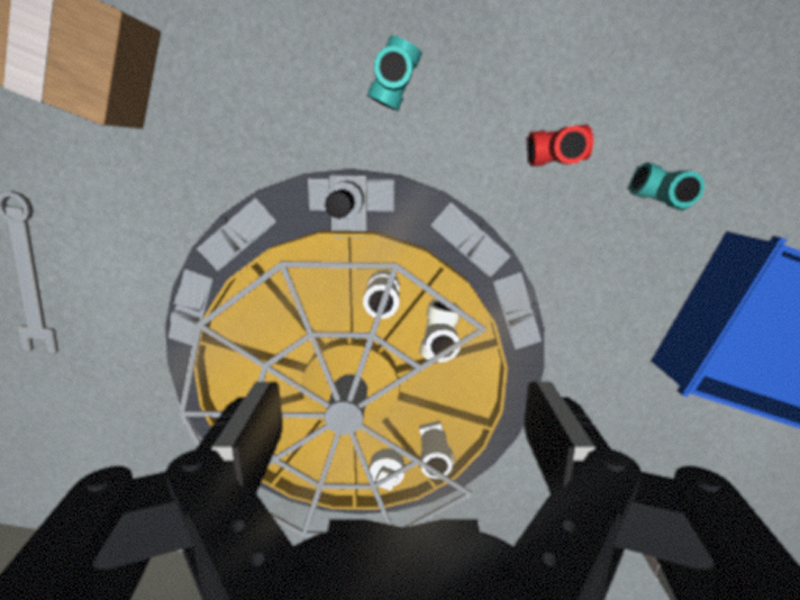

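The wrist view shows the knob at (340,203), coupling (380,295), two legged fittings at (440,335) and (435,455), and the plug (387,470). I'll compare the two legged ones in a close crop and by depth.

Run:
```python
from h import *
p=cv2.imread("pics/w1.png");t=cv2.imread("pics/top0.png");cl=np.load("w1cl.npy");ct=cloud("top",np.load("top0.npy"))
f=lambda im,u,v:cv2.resize(im[v-24:v+24,u-32:u+32],(390,290),interpolation=cv2.INTER_CUBIC)
cv2.imwrite("pics/cmp.png",np.vstack([np.hstack([f(p,281,213),f(p,278,285)]),np.hstack([f(t,236,204),f(t,226,154)])]))
for nm,C,im in(("w",cl,p),("t",ct,t)):
  for c in((.537,0),(.668,.02)):
    g=(np.hypot(C[...,0]-c[0],C[...,1]-c[1])<.05)
    hs=cv2.cvtColor(im,40)
    for lo,hi in((.062,.082),(.084,.1)):
      m=g&(C[...,2]>lo)&(C[...,2]<hi)&(hs[...,1]<60)&(im.max(2)>100)
      Q=C[m][:,:2]
      if len(Q)>3: w,v=np.linalg.eigh(np.cov(Q.T)); print(nm,c,lo,len(Q),Q.mean(0).round(3),Q.min(0).round(3),Q.max(0).round(3),np.sqrt(w).round(4),v[:,1].round(2))
# stand centre from guard_top disc, knob, base
m=(cl[...,2]>.109)&(cl[...,2]<.12)&(abs(cl[...,0]-.62)<.03)&(abs(cl[...,1]+.075)<.04);print("post",m.sum(),np.median(cl[m],0))
m=(cl[...,2]>.098)&(cl[...,2]<.109)&(p.max(2)<60)&(np.hypot(cl[...,0]-.44,cl[...,1]+.11)<.03);print("knob",m.sum(),cl[m].mean(0),cl[m].min(0),cl[m].max(0))
m=(abs(cl[...,2]-.012)<.006)&(np.hypot(cl[...,0]-.625,cl[...,1]+.073)<.235);Q=cl[m][:,:2]
(x,y),q=cv2.minEnclosingCircle((cv2.convexHull((Q*1e4).astype(np.int32))));print("base",x/1e4,y/1e4,q/1e4)
# block points
c0=np.array([.625,-.073])
m=(cl[...,2]>.018)&(cl[...,2]<.034);V=cl[...,:2]-c0;rr=np.hypot(V[...,0],V[...,1]);m&=(rr>.175)&(rr<.207)&(p.max(2)>80)
a=np.degrees(np.arctan2(V[...,1],V[...,0]))%360
h,e=np.histogram(a[m],bins=np.arange(80,300,2));print([(int(x),int(y)) for x,y in zip(e,h) if y])
```

```text
w (0.537, 0) 0.062 252 [ 0.535 -0.005] [ 0.522 -0.017] [0.576 0.013] [0.0075 0.0146] [-0.98  0.22]
w (0.537, 0) 0.084 223 [ 0.545 -0.003] [ 0.532 -0.016] [0.564 0.015] [0.009  0.0095] [-0.88 -0.48]
w (0.668, 0.02) 0.062 108 [0.669 0.024] [0.663 0.011] [0.694 0.048] [0.0052 0.0099] [0.42 0.91]
w (0.668, 0.02) 0.084 194 [0.674 0.024] [0.663 0.009] [0.695 0.04 ] [0.0088 0.0092] [-0.83 -0.56]
t (0.537, 0) 0.062 88 [ 0.545 -0.   ] [ 0.521 -0.015] [0.572 0.013] [0.0083 0.0205] [-1.   -0.05]
t (0.537, 0) 0.084 55 [ 0.546 -0.002] [ 0.532 -0.014] [0.561 0.012] [0.0084 0.0101] [-0.9  -0.44]
t (0.668, 0.02) 0.062 26 [0.696 0.033] [0.671 0.01 ] [0.705 0.046] [0.0072 0.0087] [-0.23  0.97]
t (0.668, 0.02) 0.084 55 [0.677 0.023] [0.663 0.009] [0.692 0.038] [0.0087 0.0102] [-0.87  0.48]
post 849 [ 0.62376356 -0.07606273  0.11297649]
knob 175 [ 0.44144468 -0.11194508  0.10476755] [ 0.43164971 -0.12087528  0.09800672] [ 0.45051242 -0.10192167  0.10714436]
base 0.629239404296875 -0.07554734497070313 0.215228125
[(112, 21), (114, 38), (116, 43), (118, 49), (120, 34), (122, 3), (124, 62), (126, 66), (128, 64), (130, 33), (132, 3), (142, 33), (144, 52), (146, 54), (148, 75), (150, 5), (152, 15), (154, 67), (156, 70), (158, 69), (160, 23), (182, 27), (184, 74), (186, 59), (198, 32), (200, 42), (202, 1), (220, 8), (222, 54), (224, 86), (226, 83), (228, 58), (230, 2), (232, 69), (234, 63), (236, 52), (238, 50), (240, 7), (250, 3), (252, 46), (254, 79), (256, 78), (258, 65), (262, 57), (264, 56), (266, 45), (268, 39), (270, 10)]
```

View pics/cmp.png

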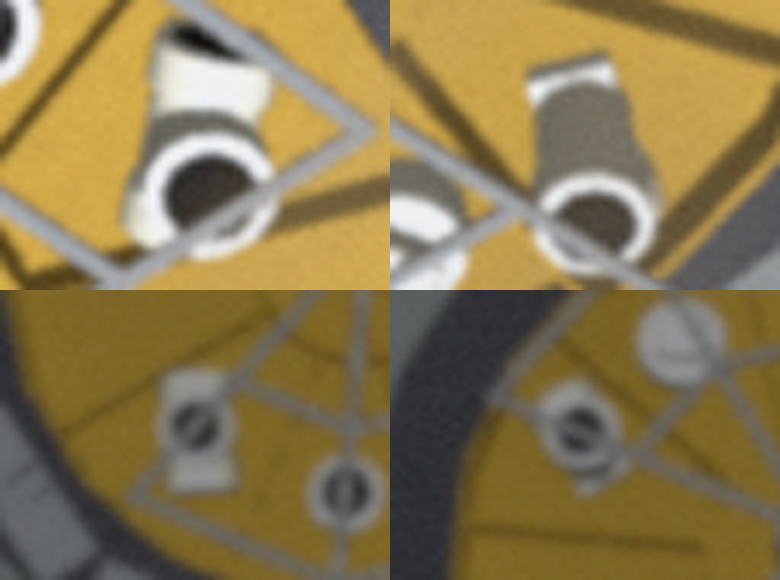

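The left-column fitting has two opposite legs, so it's the tee: about (0.546,-0.002), +36° from the gap. The right one is the elbow with a single leg. I need to turn the carousel about -39° to the notch near bearing 151.5°. First I'll move down to the knob.

Emit:
step_arm(
  dr=[
    [0, 0, 0],
    [0, 0, 0],
    [0, 0, 0],
    [0, 0, 0],
    [0, 0, 0],
    [0, 0, 0],
    [0, 0, 0],
    [0, 0, 0],
    [0, 0, 0],
  ],
  translation=[
    [-0.008, -0.015, -0.025],
    [-0.008, -0.015, -0.025],
    [-0.008, -0.015, -0.025],
    [-0.009, -0.0155, -0.025],
    [0, 0, -0.035],
    [0, 0, -0.035],
    [0, 0, -0.035],
    [0, 0, -0.025],
    [0, 0, 0],
  ],
  jaw=[1, 1, 1, 1, 1, 1, 1, 1, 1],
)

```text
t: 3.88
position: [0.4344, -0.1057, 0.0801]
orientation: [[-0.977, -0.214, -0.009], [-0.214, 0.977, 0.002], [0.009, 0.004, -1.0]]
contact_force: [-1.1, 0.2, -0.5]
finger_gap: 0.0854
grasp_force: 0.0
```

Emit:
step_arm(
  dr=[
    [0, 0, 0],
    [0, 0, 0],
    [0, 0, 0],
    [0, 0, 0],
    [0, 0, 0],
    [0, 0, 0],
  ],
  translation=[
    [0, 0, 0],
    [0, 0, 0],
    [0, 0, 0],
    [0, 0, 0],
    [0, 0, 0],
    [0, 0, 0],
  ],
  jaw=[0, 0, 0, 0, 0, 0],
)

```text
t: 4.38
position: [0.4409, -0.11, 0.0863]
orientation: [[-0.977, -0.211, 0.004], [-0.211, 0.977, -0.006], [-0.003, -0.007, -1.0]]
contact_force: [-0.6, -6.6, 7.0]
finger_gap: 0.0207
grasp_force: 58.4
```

Emit:
step_arm(
  dr=[
    [0, 0, 0],
    [0, 0, 0],
    [0, 0, 0],
    [0, 0, 0],
  ],
  translation=[
    [0, 0, 0.006],
    [0, 0, 0.006],
    [0, 0, 0.004],
    [0, 0, 0],
  ],
  jaw=[0, 0, 0, 0],
)

```text
t: 4.72
position: [0.4405, -0.1082, 0.1011]
orientation: [[-0.977, -0.211, 0.003], [-0.211, 0.977, -0.001], [-0.003, -0.002, -1.0]]
contact_force: [4.5, -1.1, -7.7]
finger_gap: 0.0202
grasp_force: 59.3
```

Emit:
step_arm(
  dr=[
    [0, 0, -3.3],
    [0, 0, -3.3],
    [0, 0, -3.3],
    [0, 0, -3.3],
    [0, 0, -3.3],
    [0, 0, -3.3],
    [0, 0, 0],
  ],
  translation=[
    [-0.0018, 0.0108, 0],
    [-0.0012, 0.0112, 0],
    [-0.0006, 0.011, 0],
    [0, 0.011, 0],
    [0.0008, 0.0112, 0],
    [0.0014, 0.0109, 0],
    [0, 0, 0],
  ],
  jaw=[0, 0, 0, 0, 0, 0, 0],
)

```text
t: 5.3
position: [0.4406, -0.041, 0.1009]
orientation: [[-0.991, 0.133, 0.006], [0.133, 0.991, -0.001], [-0.006, -0.0, -1.0]]
contact_force: [6.6, -3.8, -8.3]
finger_gap: 0.0205
grasp_force: 59.6
```

Emit:
step_arm(
  dr=[
    [0, 0, 0],
    [0, 0, 0],
    [0, 0, 0],
    [0, 0, 0],
    [0, 0, 0],
    [0, 0, 0],
    [0, 0, 0],
    [0, 0, 0],
    [0, 0, 0],
    [0, 0, 0],
  ],
  translation=[
    [0, 0, -0.008],
    [0, 0, -0.007],
    [0, 0, 0],
    [0, 0, 0],
    [0, 0, 0],
    [0, 0, 0],
    [0, 0, -0.01],
    [0, 0, -0.01],
    [0, 0, -0.007],
    [0, 0, 0],
  ],
  jaw=[0, 0, 0, 0.55, 0.55, 0.55, 0.55, 0.55, 0.55, 0.55],
)

```text
t: 6.13
position: [0.4356, -0.0413, 0.0569]
orientation: [[-0.991, 0.131, -0.004], [0.131, 0.991, 0.001], [0.004, 0.0, -1.0]]
contact_force: [-0.3, -0.1, -0.1]
finger_gap: 0.047
grasp_force: 0.0
```

Emit:
step_arm(
  dr=[
    [0, 0, -2],
    [0, 0, -2],
    [0, 0, -2],
    [0, 0, -2],
    [0, 0, -2],
    [0, 0, -2],
    [0, 0, -2],
    [0, 0, -2],
  ],
  translation=[
    [0.0013, 0.0066, 0],
    [0.0015, 0.0064, 0],
    [0.0017, 0.0064, 0],
    [0.002, 0.0063, 0],
    [0.0022, 0.0063, 0],
    [0.0024, 0.0062, 0],
    [0.0026, 0.0061, 0],
    [0.0028, 0.006, 0],
  ],
  jaw=[0.55, 0.55, 0.55, 0.55, 0.55, 0.55, 0.55, 0.55],
)

```text
t: 6.8
position: [0.452, 0.0055, 0.0581]
orientation: [[-0.915, 0.403, -0.004], [0.403, 0.915, -0.009], [-0.0, -0.01, -1.0]]
contact_force: [-2.7, -11.6, 1.0]
finger_gap: 0.0468
grasp_force: 5.7
```

Run:
```python
from h import *
s=telemetry.get_state();print(s["position"],s["contact_force"])
c=vision.calibration("wrist");p,d=vision.grab_frame("wrist");cv2.imwrite("pics/w2.png",p);cl=cloud("wrist",d,c)
t,dt=vision.grab_frame("top");ct=cloud("top",dt)
for nm,q,C in(("w",p,cl),("t",t,ct)):
  m=(C[...,2]>.085)&(C[...,2]<.125)&(q.max(2)<60)&(np.hypot(C[...,0]-s["position"][0],C[...,1]-s["position"][1])<.022);print(nm,"knob",m.sum(),C[m].mean(0) if m.any() else 0, np.percentile(C[m][:,2],90) if m.any() else 0)
```

```text
[0.45198881 0.00554565 0.05807229] [ -2.68662659 -11.62925138   0.96915417]
w knob 3417 [0.44506628 0.00296617 0.10735705] 0.12315978610060527
t knob 0 0 0
```

View pics/w2.png

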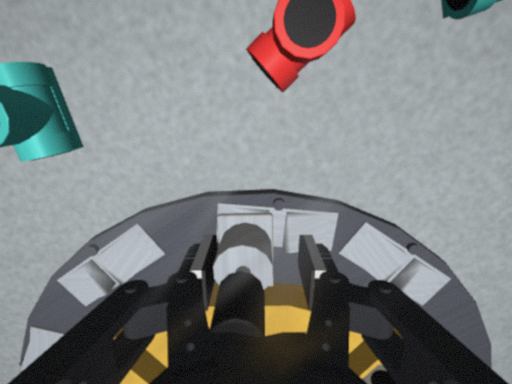

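The left finger is pushing the sleeve up the ramp, and the notch is at about (278,225), slightly ahead. I'll keep pushing gently.

Emit:
step_arm(
  dr=[
    [0, 0, -1],
    [0, 0, -1],
    [0, 0, -1],
    [0, 0, -1],
  ],
  translation=[
    [0.0015, 0.0029, 0],
    [0.0015, 0.0029, 0],
    [0.0015, 0.0029, 0],
    [0.0016, 0.0029, 0],
  ],
  jaw=[0.55, 0.55, 0.55, 0.55],
)

```text
t: 7.23
position: [0.4593, 0.0198, 0.0584]
orientation: [[-0.886, 0.464, -0.001], [0.464, 0.886, -0.0], [0.001, -0.001, -1.0]]
contact_force: [1.4, 0.5, 0.3]
finger_gap: 0.0475
grasp_force: 0.0
```

Emit:
step_arm(
  dr=[
    [0, 0, -1],
    [0, 0, -1],
    [0, 0, 0],
  ],
  translation=[
    [0.0016, 0.0029, 0],
    [0.0016, 0.0029, 0],
    [0, 0, 0],
  ],
  jaw=[0.55, 0.55, 0.55],
)

```text
t: 7.48
position: [0.4629, 0.0253, 0.0583]
orientation: [[-0.869, 0.494, -0.001], [0.494, 0.869, -0.003], [-0.001, -0.004, -1.0]]
contact_force: [-1.8, -4.7, 2.9]
finger_gap: 0.0471
grasp_force: 2.6
```

Emit:
step_arm(
  dr=[
    [0, 0, 0],
    [0, 0, 0],
  ],
  translation=[
    [0.0016, 0.0027, 0],
    [0, 0, 0],
  ],
  jaw=[0.55, 0.55],
)

```text
t: 7.65
position: [0.463, 0.0256, 0.0581]
orientation: [[-0.869, 0.494, -0.004], [0.494, 0.869, -0.009], [-0.002, -0.01, -1.0]]
contact_force: [-5.6, -11.5, 5.2]
finger_gap: 0.0469
grasp_force: 6.2
```

It stopped hard after the force dropped, so the pin has snapped in. I'll centre, lift off and verify.

Emit:
step_arm(
  dr=[
    [0, 0, 0],
    [0, 0, 0],
    [0, 0, 0],
    [0, 0, 0],
    [0, 0, 0],
    [0, 0, 0],
    [0, 0, 0],
    [0, 0, 0],
    [0, 0, 0],
  ],
  translation=[
    [-0.002, -0.004, 0],
    [-0.003, -0.005, 0],
    [0, 0, 0.01],
    [0, 0, 0.03],
    [0, 0, 0.04],
    [0, 0, 0.04],
    [0, 0, 0.04],
    [0, 0, 0.04],
    [0, 0, 0],
  ],
  jaw=[0.55, 0.55, 0.6, 0.6, 0.6, 0.6, 0.6, 0.6, 0.6],
)

```text
t: 8.4
position: [0.4645, 0.0205, 0.2664]
orientation: [[-0.87, 0.493, 0.015], [0.493, 0.87, 0.002], [-0.012, 0.009, -1.0]]
contact_force: [1.9, 0.7, 0.5]
finger_gap: 0.0515
grasp_force: 0.0
```

```bash
cat > look.py <<'E'
from h import *
import sys
s=telemetry.get_state();print(s["t"],s["position"])
C0=np.array([.627,-.0755])
for nm in("wrist","top"):
  c=vision.calibration(nm);p,d=vision.grab_frame(nm);cv2.imwrite(f"pics/{sys.argv[1]}_{nm}.png",p);C=cloud(nm,d,c);hs=cv2.cvtColor(p,40)
  m=(C[...,2]>.085)&(C[...,2]<.125)&(p.max(2)<65)&(np.hypot(C[...,0]-.46,C[...,1]-.015)<.03)
  if m.any():
    k=C[m];k=k[k[:,2]>np.percentile(k[:,2],95)-.006];k=k.mean(0);v=k[:2]-C0;print(nm,"knob",m.sum(),k.round(4),np.hypot(*v),np.degrees(np.arctan2(v[1],v[0])))
  m=(C[...,2]>.066)&(C[...,2]<.1)&(hs[...,1]<60)&(p.max(2)>110)&(np.hypot(C[...,0]-.605,C[...,1]-.035)<.045)
  for lo,hi in((.066,.08),(.085,.1)):
    q=C[m&(C[...,2]>lo)&(C[...,2]<hi)][:,:2]
    if len(q)>5:print(nm,lo,len(q),cv2.minAreaRect((q*1e3).astype(np.float32)))
E
python3 look.py w3
```

```text
8.4 [0.46451116 0.02052789 0.26641955]
wrist knob 166 [0.4642 0.0185 0.1049] 0.18796389276738665 149.98759990719225
wrist 0.066 83 ((599.5438842773438, 50.272666931152344), (21.872358322143555, 11.116290092468262), 30.39255714416504)
top 0.066 71 ((614.4682006835938, 32.67448043823242), (24.983936309814453, 52.8464469909668), 52.93825912475586)
top 0.085 59 ((613.6221923828125, 32.927940368652344), (28.998868942260742, 28.958826065063477), 0.7113855481147766)
```

View pics/w3_wrist.png

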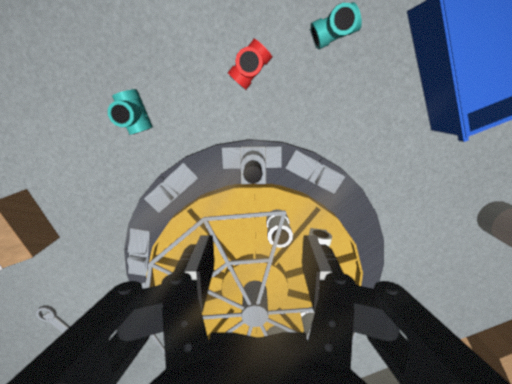

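The knob top is at z 0.105, the same as at the start, and the sleeve sits mid-block at (253,165), so it's locked. The tee is at (0.614,0.033) with legs along 143°, in the gap about 9 mm from the serving place. I'll approach it with the jaws across the legs.

Emit:
step_arm(
  dr=[
    [0, 0, -2],
    [0, 0, -2],
    [0, 0, -2],
    [0, 0, -1.5],
    [0, 0, 0],
    [0, 0, 0],
    [0, 0, 0],
  ],
  translation=[
    [0.037, 0.003, 0],
    [0.037, 0.003, 0],
    [0.037, 0.003, 0],
    [0.038, 0.0035, 0],
    [0, 0, -0.04],
    [0, 0, -0.04],
    [0, 0, 0],
  ],
  jaw=[0.65, 0.65, 0.65, 0.65, 0.65, 0.65, 0.65],
)

```text
t: 9.08
position: [0.601, 0.0323, 0.167]
orientation: [[-0.798, 0.602, -0.021], [0.602, 0.798, -0.001], [0.017, -0.013, -1.0]]
contact_force: [-3.2, 0.1, -2.1]
finger_gap: 0.0553
grasp_force: 0.0
```

```bash
python3 look.py w4
python3 - <<'E'
from h import *
print(telemetry.get_state()["position"])
for n in ("tee",):
  for o in vision.search_frame(n,"wrist")[:3]:print(o["score"],o["xy"],onz("wrist",*o["xy"],.09))
E
```

```text
9.0833 [0.60101443 0.03225464 0.16699686]
wrist knob 1149 [0.4635 0.0178 0.1046] 0.18824830784420404 150.29025431224585
wrist 0.066 518 ((615.9707641601562, 33.48157501220703), (26.51511573791504, 52.61388397216797), 51.954097747802734)
wrist 0.085 651 ((615.8861694335938, 33.854549407958984), (30.329315185546875, 31.757478713989258), 50.64079666137695)
[0.60578448 0.03235099 0.17527332]
0.68 [268.2, 206.7] [0.61929856 0.0356891  0.09      ]
0.66 [9.7, 50.7] [ 0.40745432 -0.04230674  0.09      ]
```

View pics/w4_wrist.png

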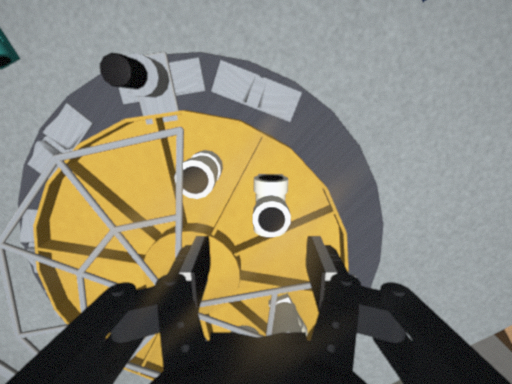

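The tee is in the gap at (270,210), with its legs perpendicular to the jaws and no wires over it. Descending.

Emit:
step_arm(
  dr=[
    [0, 0, 0],
    [0, 0, 0],
    [0, 0, 0],
    [0, 0, 0],
  ],
  translation=[
    [0.001, 0, -0.035],
    [0, 0, -0.035],
    [0, 0, 0],
    [0, 0, 0],
  ],
  jaw=[0.65, 0.65, 0.65, 0.65],
)

```text
t: 9.57
position: [0.6097, 0.0324, 0.1096]
orientation: [[-0.798, 0.603, -0.0], [0.603, 0.798, 0.0], [0.0, -0.0, -1.0]]
contact_force: [-0.2, -0.4, 0.5]
finger_gap: 0.0556
grasp_force: 0.0
```

Emit:
step_arm(
  dr=[
    [0, 0, 0],
    [0, 0, 0],
    [0, 0, 0],
    [0, 0, 0],
    [0, 0, 0],
    [0, 0, 0],
    [0, 0, 0],
    [0, 0, 0],
  ],
  translation=[
    [0.005, 0.001, -0.011],
    [0, 0, -0.011],
    [0, 0, -0.011],
    [0, 0, 0],
    [0, 0, 0],
    [0, 0, 0],
    [0, 0, 0],
    [0, 0, 0],
  ],
  jaw=[0.65, 0.65, 0.65, 0.65, 0.1, 0.1, 0.1, 0.1],
)

```text
t: 10.23
position: [0.6152, 0.0334, 0.0757]
orientation: [[-0.798, 0.603, 0.001], [0.603, 0.798, 0.0], [-0.001, 0.0, -1.0]]
contact_force: [-0.0, -0.3, -0.2]
finger_gap: 0.0307
grasp_force: 59.4
```

Emit:
step_arm(
  dr=[
    [0, 0, 0],
    [0, 0, 0],
    [0, 0, 0],
    [0, 0, 0],
    [0, 0, 0],
    [0, 0, 0],
  ],
  translation=[
    [0, 0, 0.01],
    [0, 0, 0.03],
    [0, 0, 0.035],
    [0, 0, 0.035],
    [0, 0, 0.035],
    [0, 0, 0],
  ],
  jaw=[0.1, 0.1, 0.1, 0.1, 0.1, 0.1],
)

```text
t: 10.73
position: [0.619, 0.0335, 0.2294]
orientation: [[-0.798, 0.603, 0.014], [0.603, 0.798, 0.001], [-0.011, 0.009, -1.0]]
contact_force: [1.9, -0.1, -0.3]
finger_gap: 0.0304
grasp_force: 59.6
```

Run:
```python
from h import *
s=telemetry.get_state();print(s["position"],s["finger_gap"])
for u,v in((92,305),(220,318),(210,410),(78,402)):print(onz("top",u/1.5625,v/1.5625,.07).round(3))
p,d=vision.grab_frame("top");cl=cloud("top",d);hs=cv2.cvtColor(p,40)
m=(hs[...,0]>100)&(hs[...,0]<130)&(hs[...,1]>150)&(cl[...,2]<.015)&(cl[...,1]>.2);print(cv2.minAreaRect((cl[m][:,:2]*1e3).astype(np.float32)),m.sum())
```

```text
[0.61896263 0.03354557 0.22936714] 0.03038984327167063
[0.581 0.469 0.07 ]
[0.553 0.252 0.07 ]
[0.399 0.269 0.07 ]
[0.419 0.489 0.07 ]
((491.9221496582031, 401.0487060546875), (161.1759796142578, 151.723876953125), 83.91598510742188) 3105
```

Emit:
step_arm(
  dr=[
    [0, 0, 0],
    [0, 0, 0],
    [0, 0, 0],
    [0, 0, 0],
    [0, 0, 0],
    [0, 0, 0],
    [0, 0, 0],
    [0, 0, 0],
    [0, 0, 0],
    [0, 0, 0],
    [0, 0, 0],
    [0, 0, 0],
  ],
  translation=[
    [-0.013, 0.033, 0],
    [-0.013, 0.033, 0],
    [-0.013, 0.033, 0],
    [-0.013, 0.033, 0],
    [-0.013, 0.033, 0],
    [-0.013, 0.033, 0],
    [-0.013, 0.033, 0],
    [-0.013, 0.033, 0],
    [-0.013, 0.033, 0],
    [-0.011, 0.034, 0],
    [0, 0, 0],
    [0, 0, 0],
  ],
  jaw=[0.1, 0.1, 0.1, 0.1, 0.1, 0.1, 0.1, 0.1, 0.1, 0.1, 0.1, 0.1],
)

```text
t: 11.78
position: [0.4854, 0.3656, 0.219]
orientation: [[-0.8, 0.6, -0.002], [0.6, 0.8, -0.002], [0.0, -0.002, -1.0]]
contact_force: [-0.3, -1.3, -1.6]
finger_gap: 0.0302
grasp_force: 59.7
```

Emit:
step_arm(
  dr=[
    [0, 0, 0],
    [0, 0, 0],
    [0, 0, 0],
    [0, 0, 0],
    [0, 0, 0],
    [0, 0, 0],
    [0, 0, 0],
  ],
  translation=[
    [0, 0, -0.035],
    [0, 0, -0.035],
    [0, 0, -0.035],
    [0, 0, -0.03],
    [0, 0, -0.02],
    [0, 0, 0],
    [0, 0, 0],
  ],
  jaw=[0.1, 0.1, 0.1, 0.1, 0.1, 0.1, 0.1],
)

```text
t: 12.37
position: [0.486, 0.3622, 0.064]
orientation: [[-0.797, 0.604, -0.003], [0.604, 0.797, -0.003], [0.001, -0.004, -1.0]]
contact_force: [0.2, 0.1, -0.8]
finger_gap: 0.0305
grasp_force: 59.7
```

Emit:
step_arm(
  dr=[
    [0, 0, 0],
    [0, 0, 0],
    [0, 0, 0],
    [0, 0, 0],
    [0, 0, 0],
    [0, 0, 0],
  ],
  translation=[
    [0, 0, -0.01],
    [0, 0, -0.009],
    [0, 0, 0],
    [0, 0, 0],
    [0, 0, 0],
    [0, 0, 0],
  ],
  jaw=[0.1, 0.1, 0.1, 0.65, 0.65, 0.65],
)

```text
t: 12.87
position: [0.4875, 0.3648, 0.0472]
orientation: [[-0.798, 0.602, 0.001], [0.602, 0.798, 0.001], [-0.001, 0.002, -1.0]]
contact_force: [-0.3, -0.6, 0.3]
finger_gap: 0.0556
grasp_force: 0.0
```

Emit:
step_arm(
  dr=[
    [0, 0, 0],
    [0, 0, 0],
    [0, 0, 0],
    [0, 0, 0],
    [0, 0, 0],
    [0, 0, 0],
    [0, 0, 0],
    [0, 0, 0],
  ],
  translation=[
    [0, 0, 0.01],
    [0, 0, 0.03],
    [0, 0, 0.04],
    [0, 0, 0.04],
    [0, 0, 0.04],
    [-0.03, 0, 0.02],
    [-0.03, 0, 0],
    [0, 0, 0],
  ],
  jaw=[0.65, 0.65, 0.65, 0.65, 0.65, 0.65, 0.65, 0.65],
)

```text
t: 13.53
position: [0.4231, 0.3643, 0.2298]
orientation: [[-0.799, 0.601, -0.0], [0.601, 0.799, 0.002], [0.001, 0.002, -1.0]]
contact_force: [-1.0, -1.1, -1.2]
finger_gap: 0.0556
grasp_force: 0.0
```

Run:
```python
from h import *
s=telemetry.get_state();print(s["t"],s["position"],s["finger_gap"])
w,_=vision.grab_frame("wrist");p,d=vision.grab_frame("top");cv2.imwrite("pics/f.png",np.hstack([w[:, :400],p[80:,:400].copy() if 0 else cv2.resize(p,(400,384),interpolation=3)]))
C=cloud("top",d);hs=cv2.cvtColor(p,40)
for nm,c in(("tee",(.486,.363)),):
  m=(np.hypot(C[...,0]-c[0],C[...,1]-c[1])<.09)&(hs[...,1]<70)&(p.max(2)>100);print(nm,m.sum(),C[m].mean(0))
m=(C[...,2]>.085)&(C[...,2]<.125)&(p.max(2)<65)&(np.hypot(C[...,0]-.46,C[...,1]-.015)<.03);v=C[m].mean(0);print("knob",m.sum(),v,np.degrees(np.arctan2(v[1]+.0755,v[0]-.627)))
for n in("elbow","coupling","cap"):
  for o in vision.search_frame(n,"top")[:2]:print(n,o["score"],o["xy"],onz("top",*o["xy"],.08).round(3))
```

```text
13.5333 [0.42308367 0.36427117 0.2297646 ] 0.05557090196120093
tee 181 [0.48669066 0.36173414 0.03677469]
knob 46 [0.46208604 0.01633493 0.1036659 ] 150.88806638973622
elbow 0.67 [248.8, 133.8] [ 0.731 -0.039  0.08 ]
coupling 0.66 [378.6, 269.0] [ 0.365 -0.365  0.08 ]
coupling 0.57 [236.1, 201.6] [ 0.55  -0.001  0.08 ]
cap 0.65 [228.4, 236.9] [0.459 0.022 0.08 ]
```

View pics/f.png

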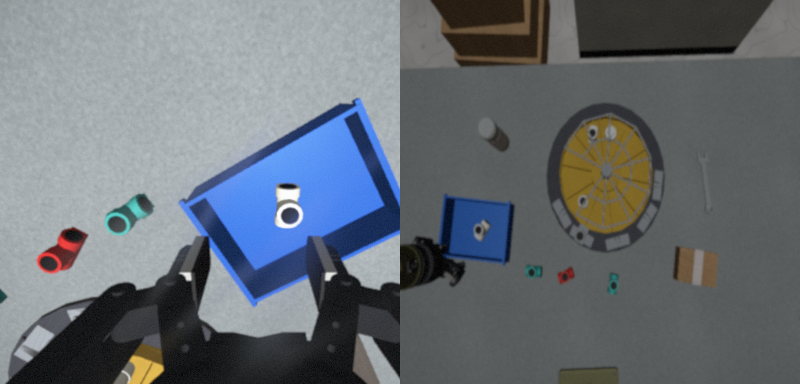

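The tee stands in the tote at (290,205). The knob is down at the stop (about -40°), and the other three fittings are in the carousel. The bystanders haven't moved, so I'm handing in.

```bash
python3 -c "
from station import r
print(r.sign_off())"
```

```text
the job is handed in; nothing more can be done
None
```

The tee is standing in the blue tote, taken out through the gap after the carousel was locked at its stop at about -40° with the plunger down; the other three fittings are still in the carousel, nothing else was seen to move, and the job was handed in at about 14 s with no verdict returned.

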